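# Wedge the brass die tight in its holder

### The job

Take the thick tapered wedge from the wooden rack, stand it loosely, thin end down, in the V-shaped slot beside the brass die block in the iron holder, and let go. Then tap or press its head down (the gripper is hard enough, no hammer is needed) until it will go no further and the brass block is jammed tight against the holder's far wall, and leave the wedge standing there.

Things in the scene. Friction and masses are not known exactly. Their poses are not given: they have to be found in the camera images.
- wedge: Loose aluminium wedge, 0.17 kg, upright in the rack. 86 mm tall: the lower 56 mm tapers on both sides from 7 mm thick at the tip to 34 mm; the top 30 mm is a straight head 34 mm thick. 30 mm wide all the way up. Origin: centre of the tip's underside; z to the head, x along the 30 mm width (parallel faces, good to grip), y along the thickness. A half turn about z makes no difference.
- rack: Fixed pale wooden rack, 70 x 215 x 28 mm, origin under its centre, length along its y. Three wells at y = -65, 0 and 65 mm hold, in varying order, the wedge, a flat shim 8 mm thick and a round pin 16 mm across, all standing 4 mm above the table and up to 92 mm high, widths along the rack's x.
- slot_mouth (a point): Centre of the open top of the V-slot in the fixed holder, 70 mm up; z up, x along the slot (wedge's x goes this way), y across from iron jaw to brass block, both level with it. Mouth 66 mm long, 28 mm wide; sides slope as the wedge's, ends open above cheeks 38 mm lower. Loose, the wedge's tip is 41 to 44 mm below this point; driven tight 56 mm below (head's top 30 mm above) and 3 mm to +y.
- die (a joint): Slide of the brass block along the holder's +y, in m. Starts at 0 to 0.001; at 0.006 it is hard against the far wall, as high as the block, and stops dead. Stiff, stays where left; each mm lets the wedge sink 2 mm. Driving takes roughly 5 to 15 N down on the wedge's head; its weight alone does not move the block. Friction holds the driven wedge.
Not all that is in view belongs to the job. What is shaped like the wedge but black is not meant. Leave any red look-alike of the part that bears slot_mouth alone.

How it is judged (in metres and radians):
On the way, in this order (a step that is already met when the one before it is completed fails the run):
1. the wedge stands loose in the V-slot, let go of, with the die block not yet driven over (z of wedge in the frame of slot_mouth below -0.03 m and horizontal distance between wedge and slot_mouth below 0.025 m and angle between wedge's own z axis and vertical below 0.25 rad and contact force between the fingers and wedge below 0.1 N and value of joint die below 0.0035 m), for 0.2 s.
2. the wedge is driven down and the die block jammed against the far wall (value of joint die above 0.0045 m and z of wedge in the frame of slot_mouth below -0.05 m), for 0.1 s.
At the end, for the whole second after the job is handed in: The die block has been pushed at least 4.5 mm of its 6 mm towards the far wall, the wedge's tip is at least 50 mm below the slot's mouth and within 25 mm of its centre seen from above, the wedge is upright within 10 degrees and at rest (all of step 2 and horizontal distance between wedge and slot_mouth below 0.025 m and angle between wedge's own z axis and vertical below 0.18 rad and linear speed of wedge below 0.02 m/s); the robot touches nothing.
It also fails if it takes over 45 s, if anything falls off the work surface, if the arm or the gripper's body presses on something with over 40 N, if the wrist force passes 120 N, or if a joint passes its speed limit or range.

### The arm

A 7-joint arm with a two-finger parallel gripper is mounted at the origin on the work surface. World frame = base frame: x ahead of the robot, y to its left, z up, the work surface at z = 0. Lengths are in m, angles in degrees, forces in N, time in s.
With the tool pointing down it reaches from about 0.425 to 0.975 m from the base axis. Payload 16.7 kg.
Tool frame: the origin (TCP) lies on the mounting face of the last link; the fingertips stand 173 mm ahead of it and the grasp point (between the pads) lies 155 mm ahead of it; y points along the fingers, x is the direction in which the jaws open and shut, and the axes are right-handed (so a half turn about y gives the same grasp; the last joint's range is limited). The gripper opens to 85 mm and grips with 20 to 120 N. Pads are 22 mm wide; open, the fingers measure 114 mm over their backs; the gripper's body (76 mm by 85 mm) begins 54 mm behind the grasp point. The pads swing forward as they close: fully open they stand 13 mm farther back than shut.
Start: joints at [61.45, 24.414, 4.234, 92.017, -1.954, 63.644, -3.845], TCP at [0.231, -0.634, 0.405] pointing down, gripper open.
Joint ranges: [-163.25, 163.25], [-28.42, 122.38], [-70.27, 78.77], [12.13, 141.07], [-58.53, 238.53], [9.26, 117.41], [-156.51, 156.51]. Speed limits (degrees/s): [108.29, 108.29, 136.94, 136.94, 172.46, 172.46, 172.46].

### API

Orientations are given as [roll, pitch, yaw] about the fixed x, y, z axes, in that order (R = Rz(yaw) Ry(pitch) Rx(roll)).
In Python, from plant import readout, vision, workorder gives the robot as it stands.
- The arm moves only by the shell command python3 -m inch 'ROWS' [FORCE]. ROWS is a JSON object of lists of equal length, an entry for each row: "rot": the turn, a rotation vector about the world's x, y, z as a fraction of full scale, a list of three; "travel": the shift along the world's x, y, z as a fraction of full scale, a list of three; "hand": the opening in per cent of the stroke, from 0 (shut) to 100 (fully open). In form: {"rot": [[ax, ay, az], ...], "travel": [[x, y, z], ...], "hand": [hand, ...]}. A call has 1 to 5 rows; each row is the pose to reach, as a shift and turn from the pose commanded when the call began; what a row does not reach only later rows make up. Full scale, the value 1, is 300 mm for a shift and pi/2 rad for a turn. A row lasts 1/8 s, in which the tool goes at most 62.5 mm and 10.7 degrees, less where a joint would pass 70% of its speed; a pose out of reach is approached as far as the arm can. A call with a number of a shift or a turn outside -1 to 1 is refused whole. A call with a gripper value outside its range is refused whole. The fingers move at their own pace and stop on an object; FORCE is the grip in N (left out, the last holds). Time passes only in rows, so rows that repeat a pose let the fingers close. It gives the time, the measured TCP pose, the force and the opening at its end, in the units of the state.
- readout.get_obs(): the state, without advancing time (a new reading comes with each control period).
- vision.grab_frame(name): name is "scene" or "side" or "wrist"; returns a dict with "image" (480x640x3 uint8, red, green, blue), "camera_matrix" (3x3 intrinsics, pixels), "extrinsics" (4x4, takes a point from world to camera coordinates); the wrist camera has in their place "T_tool_cam" (4x4, takes a point from camera to tool coordinates, whose origin is the TCP and whose axes are the tool frame's). Camera axes: x right, y down, z forward; pixel columns grow to the right and rows downward; lengths in m; the calibration is good to about 2 mm. A picture is of the moment at which its call begins: read the wrist's pose just before it. There is no depth.
- workorder.close_job(): hands the job in, once; it reports no verdict.
The state is a dict: "clock": time; "joint_positions": joint angles; "joint_velocities": joint speeds; "tau": joint torques, N m; "ee_pos": TCP position; "ee_rot": TCP orientation; "ft_force": force on the tool from outside, world axes, zero at the start; "moment": the same for the moment, N m; "width": finger opening in m.
Only numpy, scipy, OpenCV 4.12 (cv2) and the standard library are available. Lean on these libraries where they do the work, as an engineer would, in place of code of your own. Each camera call takes 0.05 s, during which the arm holds its last target. There are 200 camera calls.

## Working session

There is one attempt and no reset: what is moved stays moved. The work goes in short steps, Python scripts to look and compute and a shell command to move; the robot and the scene stay as the last step left them, time stands still between calls to the robot, and variables do not carry over. Pictures are saved under pics/ and viewed, about 8 in all and at most 12, crops included, and the job is handed in when it is done.

```bash
ls; mkdir -p pics
python3 - <<'E'
from plant import readout, vision
import cv2,numpy as np,json
o=readout.get_obs(); print({k:np.round(v,3).tolist() for k,v in o.items()})
for n in("scene","side"):
    f=vision.grab_frame(n); cv2.imwrite(f"pics/{n}0.png",f["image"][:,:,::-1])
    np.savez(f"{n}.npz",K=f["camera_matrix"],E=f["extrinsics"]); print(n,np.round(f["camera_matrix"],1).tolist(),np.round(f["extrinsics"],3).tolist())
E
```

```text
pics
{'clock': 0.0, 'joint_positions': [61.451, 24.45, 4.231, 92.05, -1.955, 63.644, -3.843], 'joint_velocities': [0.018, 0.08, -0.04, 0.059, 0.036, -0.026, 0.114], 'tau': [0.001, -94.983, 3.761, -46.35, 0.019, 0.01, 0.0], 'ee_pos': [0.231, -0.634, 0.404], 'ee_rot': [-90.004, 0.072, -70.017], 'ft_force': [0.357, 0.135, -0.888], 'moment': [0.035, -0.046, 0.054], 'width': 0.086}
scene [[594.3, 0.0, 308.3], [0.0, 594.3, 232.0], [0.0, 0.0, 1.0]] [[-0.06, 0.998, -0.016, 0.09], [0.81, 0.039, -0.585, -0.299], [-0.584, -0.048, -0.811, 1.295], [0.0, 0.0, 0.0, 1.0]]
side [[484.4, 0.0, 317.4], [0.0, 484.4, 240.4], [0.0, 0.0, 1.0]] [[-0.997, -0.072, -0.011, 0.454], [-0.03, 0.547, -0.837, 0.13], [0.066, -0.834, -0.548, 0.757], [0.0, 0.0, 0.0, 1.0]]
```

View pics/scene0.png

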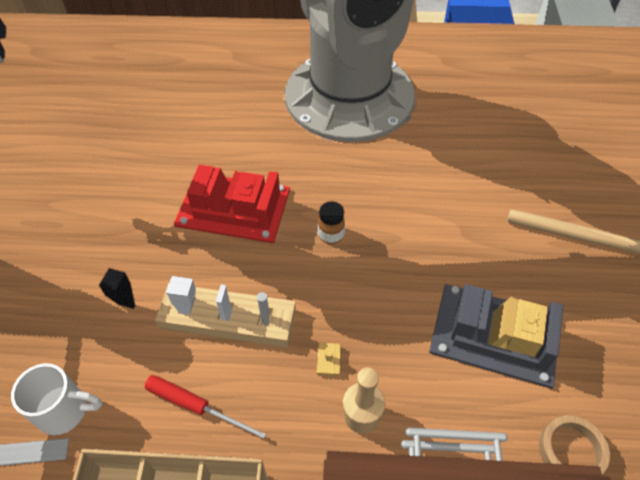

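View pics/side0.png

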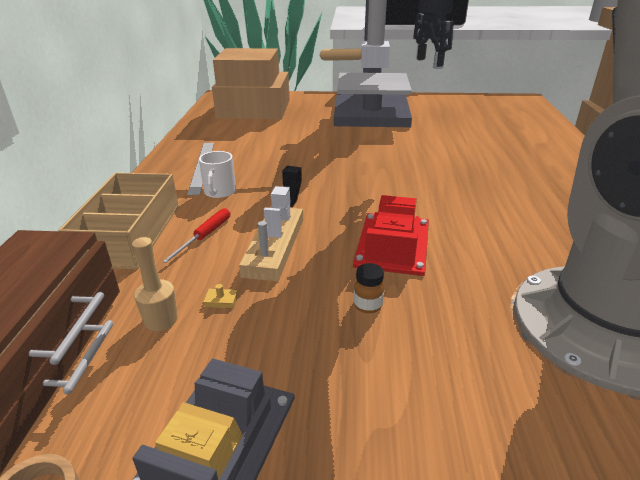

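The scene view shows the iron holder with the brass block at about (500,330) and the rack at (227,315). The wedge is in the rack's left well, with its head at about (181,287). The red look-alike at (235,205) and the black wedge at (118,287) are not part of the job. I'll get coarse positions first.

```bash
cat > h.py <<'E'
import numpy as np,cv2
from scipy.spatial.transform import Rotation as R
def cam(n): d=np.load(n+".npz"); return d["K"],d["E"]
def hit(n,u,v,z):
    K,E=cam(n); r=E[:3,:3].T@np.linalg.solve(K,[u,v,1.]); c=-E[:3,:3].T@E[:3,3]
    return c+r*(z-c[2])/r[2]
def proj(n,p):
    K,E=cam(n); q=K@(E[:3,:3]@np.asarray(p)+E[:3,3]); return q[:2]/q[2]
def wrist(name):
    from plant import readout,vision
    o=readout.get_obs(); f=vision.grab_frame("wrist")
    T=np.eye(4); T[:3,:3]=R.from_euler("xyz",o["ee_rot"],degrees=True).as_matrix(); T[:3,3]=o["ee_pos"]
    np.savez(name+".npz",K=f["camera_matrix"],E=np.linalg.inv(T@f["T_tool_cam"]))
    cv2.imwrite(f"pics/{name}.png",f["image"][:,:,::-1]); return o,f
E
python3 - <<'E'
from h import *
np.set_printoptions(precision=3,suppress=True)
print("wedge",hit("scene",181,284,.09),hit("side",281,192,.09))
print("shim",hit("scene",224,288,.09),"pin",hit("scene",262,295,.09))
print("rack corners",[hit("scene",*p,.0) for p in((157,324),(289,343))],[hit("scene",*p,.028) for p in((295,298),(170,286))])
print("holder jaw/brass",hit("scene",474,308,.07),hit("scene",525,315,.07),hit("scene",497,308,.07))
print("base corners",[hit("scene",*p,.01) for p in((452,288),(564,319),(552,383),(433,350))])
from plant import vision
import numpy as np
f=vision.grab_frame("wrist");print(f["camera_matrix"],f["T_tool_cam"])
E
```

```text
wedge [ 0.546 -0.252  0.09 ] [ 0.543 -0.244  0.09 ]
shim [ 0.55  -0.185  0.09 ] pin [ 0.559 -0.125  0.09 ]
rack corners [array([ 0.571, -0.304,  0.   ]), array([ 0.594, -0.085,  0.   ])] [array([ 0.527, -0.079,  0.028]), array([ 0.515, -0.288,  0.028])]
holder jaw/brass [0.554 0.198 0.07 ] [0.562 0.273 0.07 ] [0.552 0.232 0.07 ]
base corners [array([0.484, 0.181, 0.01 ]), array([0.533, 0.356, 0.01 ]), array([0.643, 0.317, 0.01 ]), array([0.598, 0.142, 0.01 ])]
[[396.213   0.    320.55 ]
 [  0.    396.213 238.589]
 [  0.      0.      1.   ]] [[ 1.    -0.     0.    -0.001]
 [-0.    -0.285  0.959  0.03 ]
 [-0.    -0.959 -0.285  0.073]
 [ 0.     0.     0.     1.   ]]
```

```bash
python3 -m inch '{"rot":[[0,0,0.36],[0,0,0.36],[0,0,0.36],[0,0,0.36],[0,0,0.36]],"travel":[[0.52,0.64,0],[0.52,0.64,0],[0.52,0.64,0],[0.52,0.64,0],[0.52,0.64,0]],"hand":[100,100,100,100,100]}'
python3 -m inch '{"rot":[[0,0,0.35],[0,0,0.35],[0,0,0.35],[0,0,0.35],[0,0,0.35]],"travel":[[0.53,0.64,0],[0.53,0.64,0],[0.53,0.64,0],[0.53,0.64,0],[0.53,0.64,0]],"hand":[100,100,100,100,100]}'
```

```text
clock: 0.78
ee_pos: [0.39, -0.4384, 0.4048]
ee_rot: [-89.9, -0.0, -37.2]
ft_force: [-0.9, -0.9, -1.0]
width: 0.0855
clock: 1.4
ee_pos: [0.5482, -0.2462, 0.4045]
ee_rot: [-89.9, -0.0, -5.8]
ft_force: [-0.5, -0.5, 0.5]
width: 0.0857
```

Run:
```python
from h import *
o,f=wrist("w1"); print(o["ee_pos"],o["ee_rot"])
```

```text
[ 0.54817688 -0.24619485  0.40447099] [-8.98906632e+01 -3.01705817e-02 -5.75359561e+00]
```

View pics/w1.png

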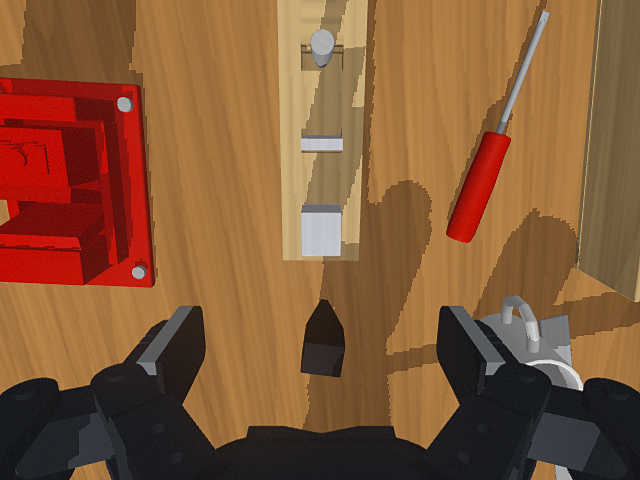

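The wrist view shows the wedge's top face at (302..341, 213..255), with the shim at (321,144) and the pin at (321,42). The black wedge is off the rack's end at (322,340), clear of the grasp.

Run:
```python
from h import *
np.set_printoptions(precision=4,suppress=True)
c=[hit("w1",*p,.09) for p in((302,213),(341.5,213),(341.5,255.5),(302,255.5))]
print(np.array(c)[:,:2],np.mean(c,0)); 
for i in range(4): 
    d=c[(i+1)%4]-c[i]; print(np.linalg.norm(d),np.degrees(np.arctan2(d[1],d[0])))
print(hit("w1",284,262,.028),hit("w1",278,0,.028),hit("w1",358,262,.028), hit("w1",321.5,151,.09))
```

```text
[[ 0.5361 -0.2358]
 [ 0.565  -0.2387]
 [ 0.5622 -0.2716]
 [ 0.5324 -0.2686]] [ 0.5489 -0.2537  0.09  ]
0.029013947875331347 -5.78672668574873
0.03297721599660565 -94.90583106840505
0.029946241254520087 174.20222945741043
0.03297028961018639 83.47416002330382
[ 0.5099 -0.2941  0.028 ] [ 0.5325 -0.0801  0.028 ] [ 0.5783 -0.301   0.028 ] [ 0.5548 -0.1929  0.09  ]
```

```bash
python3 -m inch '{"rot":[[0,0,0],[0,0,0],[0,0,0],[0,0,0],[0,0,0]],"travel":[[0.003,-0.025,-0.2],[0.003,-0.025,-0.4],[0.003,-0.025,-0.55],[0.003,-0.025,-0.595],[0.003,-0.025,-0.595]],"hand":[100,100,100,100,100]}' 50
python3 -m inch '{"rot":[[0,0,0],[0,0,0],[0,0,0],[0,0,0],[0,0,0]],"travel":[[0,0,0],[0,0,0],[0,0,0],[0,0,0],[0,0,0]],"hand":[0,0,0,0,0]}' 50
```

```text
clock: 2.08
ee_pos: [0.5463, -0.2587, 0.2264]
ee_rot: [-90.0, 0.0, -6.2]
ft_force: [1.1, -1.4, 1.2]
width: 0.0858
clock: 2.7
ee_pos: [0.5467, -0.258, 0.2272]
ee_rot: [-90.0, -0.0, -6.1]
ft_force: [-2.9, 0.4, 10.4]
width: 0.0294
```

```bash
python3 -m inch '{"rot":[[0,0,0],[0,0,0],[0,0,0],[0,0,0],[0,0,0]],"travel":[[0,0,0.15],[0,0,0.35],[0,0,0.55],[0,0.15,0.57],[0,0.3,0.57]],"hand":[0,0,0,0,0]}'
python3 -m inch '{"rot":[[0,0,-0.03],[0,0,-0.06],[0,0,-0.11],[0,0,-0.11],[0,0,-0.11]],"travel":[[-0.01,0.2,0],[-0.02,0.4,0],[-0.03,0.6,0],[-0.04,0.8,0],[-0.04,1,0]],"hand":[0,0,0,0,0]}'
python3 -m inch '{"rot":[[0,0,0],[0,0,0]],"travel":[[0,0.11,0],[0,0.11,0]],"hand":[0,0]}'
python3 - <<'E'
from h import *
o,f=wrist("w2"); print(o["ee_pos"],o["ee_rot"])
E
```

```text
clock: 3.32
ee_pos: [0.5464, -0.167, 0.3986]
ee_rot: [-90.0, -0.1, -6.2]
ft_force: [0.4, 0.5, -2.3]
width: 0.0294
clock: 3.95
ee_pos: [0.5339, 0.134, 0.3976]
ee_rot: [-90.0, -0.0, -16.0]
ft_force: [0.9, -0.5, -1.5]
width: 0.0296
clock: 4.2
ee_pos: [0.5339, 0.168, 0.3974]
ee_rot: [-89.9, 0.0, -15.8]
ft_force: [0.0, -0.2, -2.0]
width: 0.0293
[0.5338603  0.16803242 0.39735434] [-8.99467537e+01  2.07866478e-02 -1.57610517e+01]
```

View pics/w2.png

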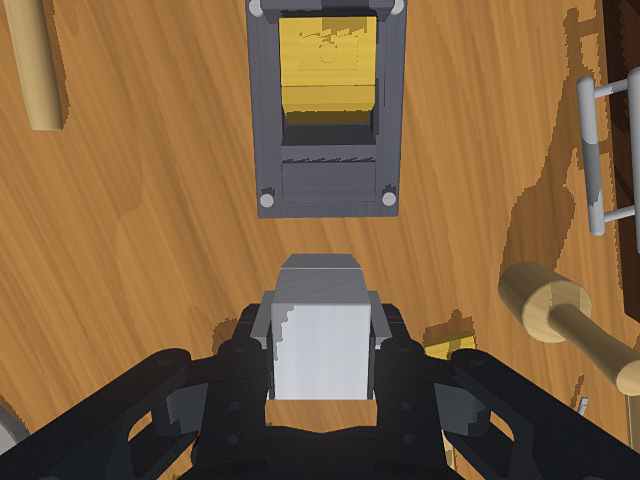

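The wedge is held centred between the fingers, with its head at (321,350). The holder is at the top of the frame, with the brass block at (328,60) and the slot at about (330,120). I'll enlarge that part.

Run:
```python
import cv2
i=cv2.imread("pics/w2.png")[40:215,250:410]; cv2.imwrite("pics/w2c.png",cv2.resize(i,None,fx=3.4,fy=3.4,interpolation=cv2.INTER_CUBIC))
```

```text
(no output)
```

View pics/w2c.png

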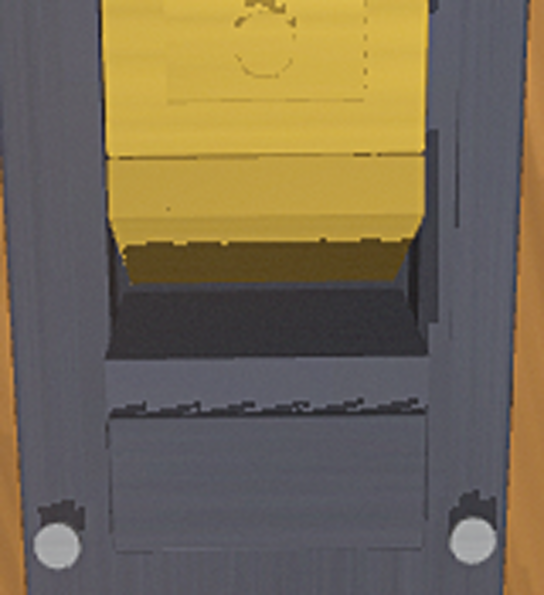

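Run:
```python
from h import *
np.set_printoptions(precision=4,suppress=True)
g=lambda u,v,z:hit("w2",250+u/3.4,40+v/3.4,z)
for z in(.07,.055):
  P={k:g(*k,z) for k in((107,357),(427,357),(110,215),(425,215),(105,155),(425,155),(110,412),(425,410))}
  L=list(P.values())
  for k,p in P.items(): print(k,p)
  for a,b in((0,1),(2,3),(4,5),(6,7)):
    d=L[b]-L[a]; print("len",np.linalg.norm(d),"yaw",np.degrees(np.arctan2(d[1],d[0])))
  m=[(L[i]+L[i+1])/2 for i in(0,2,4,6)]
  print("jaw-brass215",np.linalg.norm(m[1]-m[0]),"155",np.linalg.norm(m[2]-m[0]),"c215",(m[0]+m[1])/2)
print("bolts",g(57,546,.012),g(472,540,.012))
```

```text
(107, 357) [0.5219 0.2304 0.07  ]
(427, 357) [0.5882 0.2117 0.07  ]
(110, 215) [0.5312 0.2579 0.07  ]
(425, 215) [0.5945 0.24   0.07  ]
(105, 155) [0.5337 0.2694 0.07  ]
(425, 155) [0.5973 0.2514 0.07  ]
(110, 412) [0.5191 0.2191 0.07  ]
(425, 410) [0.5851 0.2009 0.07  ]
len 0.06882280835022883 yaw -15.774949907671132
len 0.06582404701233031 yaw -15.770838828095732
len 0.06607603176892334 yaw -15.769171075047863
len 0.06850758210373849 yaw -15.417985383811132
jaw-brass215 0.028924012482203488 155 0.040662702296935894 c215 [0.559 0.235 0.07 ]
(107, 357) [0.5203 0.23   0.055 ]
(427, 357) [0.5899 0.2104 0.055 ]
(110, 215) [0.53   0.2588 0.055 ]
(425, 215) [0.5966 0.2401 0.055 ]
(105, 155) [0.5327 0.2709 0.055 ]
(425, 155) [0.5995 0.252  0.055 ]
(110, 412) [0.5173 0.2181 0.055 ]
(425, 410) [0.5867 0.199  0.055 ]
len 0.07229614966875217 yaw -15.774949907671113
len 0.06914604719978092 yaw -15.77083882809576
len 0.06941074909314435 yaw -15.769171075047907
len 0.07196501462148953 yaw -15.417985383811173
jaw-brass215 0.03038374610918192 155 0.04271486272741455 c215 [0.5592 0.2348 0.055 ]
bolts [0.4881 0.1854 0.012 ] [0.5953 0.1568 0.012 ]
```

Run:
```python
from h import *
np.set_printoptions(precision=4,suppress=True)
c=[hit("w2",*p,.2605) for p in((272,304),(369,304),(370,400),(273,400))]
m=np.mean(c,0); print(m,[np.linalg.norm(c[i]-c[(i+1)%4]) for i in range(4)])
off=m-np.array([.5339,.1680,.2605]); print("off",off, (np.array([.559,.235])-m[:2]), (np.array([.559,.235])-m[:2])/.3)
```

```text
[0.5353 0.1728 0.2605] [np.float64(0.02865506872647403), np.float64(0.03368412757177951), np.float64(0.03099775440160535), np.float64(0.033653920024844616)]
off [0.0014 0.0048 0.    ] [0.0237 0.0622] [0.0789 0.2074]
```

```bash
python3 -m inch '{"rot":[[0,0,0],[0,0,0],[0,0,0]],"travel":[[0.04,0.104,0],[0.079,0.207,0],[0.079,0.207,0]],"hand":[0,0,0]}'
python3 -m inch '{"rot":[[0,0,0],[0,0,0],[0,0,0],[0,0,0],[0,0,0]],"travel":[[0,0,-0.17],[0,0,-0.34],[0,0,-0.42],[0,0,-0.46],[0,0,-0.46]],"hand":[0,0,0,0,0]}'
python3 - <<'E'
from h import *
wrist("w3")
from plant import vision
f=vision.grab_frame("side"); a=f["image"][330:480,110:310,::-1]
g=vision.grab_frame("scene"); b=g["image"][220:390,420:580,::-1]
a=cv2.resize(a,(400,300)); b=cv2.resize(b,(400,425)); o=np.zeros((425,800,3),np.uint8); o[:300,:400]=a;o[:,400:]=b
cv2.imwrite("pics/c3.png",o)
E
```

```text
clock: 4.62
ee_pos: [0.5586, 0.2281, 0.397]
ee_rot: [-90.0, 0.0, -16.0]
ft_force: [0.2, -0.2, -1.9]
width: 0.0294
clock: 5.25
ee_pos: [0.5586, 0.2268, 0.2589]
ee_rot: [-89.9, -0.0, -16.1]
ft_force: [1.6, 7.1, -2.9]
width: 0.0292
```

View pics/c3.png

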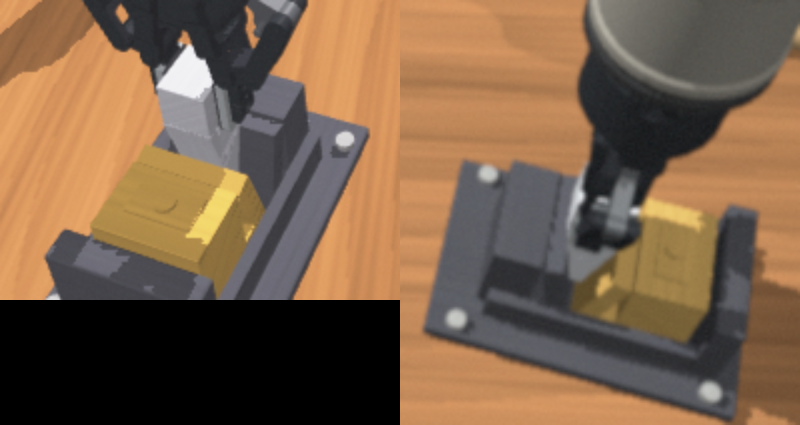

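The wedge stands in the slot, touching the jaw side (left) with a gap on the brass side. The +7 N in y agrees with that. I'll ease it about 2 mm towards +y.

```bash
python3 -m inch '{"rot":[[0,0,0],[0,0,0]],"travel":[[0,0,0],[0.002,0.006,0]],"hand":[0,0]}'; python3 -m inch '{"rot":[[0,0,0],[0,0,0]],"travel":[[0,0,0],[0,0,-0.008]],"hand":[0,0]}'; python3 -m inch '{"rot":[[0,0,0]],"travel":[[0,0,0]],"hand":[0]}'
```

```text
clock: 5.65
ee_pos: [0.5591, 0.2275, 0.2594]
ee_rot: [-90.0, -0.0, -16.1]
ft_force: [-0.2, 0.1, -2.7]
width: 0.0294
clock: 5.9
ee_pos: [0.559, 0.2283, 0.2568]
ee_rot: [-90.0, -0.0, -16.1]
ft_force: [-0.6, -0.4, -2.2]
width: 0.0293
clock: 6.02
ee_pos: [0.5588, 0.2287, 0.2565]
ee_rot: [-90.0, 0.0, -16.0]
ft_force: [0.0, -0.6, -0.9]
width: 0.0294
```

```bash
python3 -m inch '{"rot":[[0,0,0],[0,0,0]],"travel":[[0,0,-0.013],[0,0,-0.013]],"hand":[0,0]}'; python3 -m inch '{"rot":[[0,0,0]],"travel":[[0,0,0]],"hand":[0]}'
```

```text
clock: 6.28
ee_pos: [0.5588, 0.229, 0.2525]
ee_rot: [-90.0, 0.0, -16.0]
ft_force: [1.1, 0.1, -2.0]
width: 0.0295
clock: 6.4
ee_pos: [0.5588, 0.2291, 0.2528]
ee_rot: [-90.0, 0.0, -16.0]
ft_force: [-0.1, -1.1, -1.8]
width: 0.0293
```

```bash
python3 -m inch '{"rot":[[0,0,0],[0,0,0],[0,0,0],[0,0,0],[0,0,0]],"travel":[[0,0,0],[0,0,0],[0,0,0],[0,0,0],[0,0,0]],"hand":[60,60,80,100,100]}'; python3 -m inch '{"rot":[[0,0,0],[0,0,0],[0,0,0]],"travel":[[0,0,0.15],[0,0,0.3],[0,0,0.3]],"hand":[100,100,100]}'
python3 - <<'E'
from h import *
o,f=wrist("w4"); print(o["ee_pos"],o["ee_rot"])
from plant import vision
f=vision.grab_frame("side"); a=f["image"][330:480,110:310,::-1]
a=cv2.resize(a,(400,300)); b=cv2.imread("pics/w4.png")[150:450,120:520]; o=np.hstack([a,b])
cv2.imwrite("pics/c4.png",o)
E
```

```text
clock: 7.02
ee_pos: [0.5589, 0.229, 0.2529]
ee_rot: [-90.0, 0.0, -16.0]
ft_force: [-0.7, 1.2, -0.2]
width: 0.0854
clock: 7.4
ee_pos: [0.5596, 0.2297, 0.3464]
ee_rot: [-89.8, -0.3, -16.0]
ft_force: [0.0, 0.1, -1.1]
width: 0.0852
[0.55958143 0.22966205 0.34642833] [-89.80587483  -0.25425059 -16.02846273]
```

View pics/c4.png

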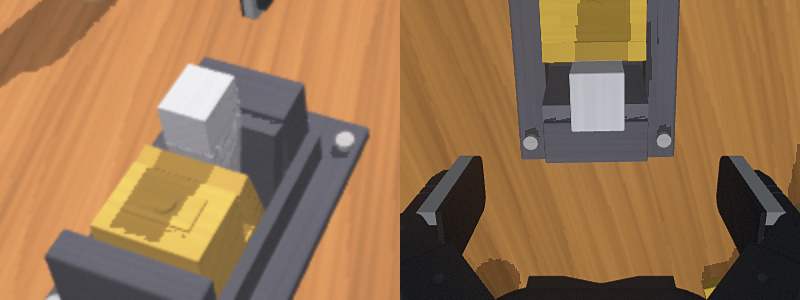

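The wedge stands loose and upright in the slot, with its top face in the wrist view at about (290..343, 223..281). Next I'll compute the press point.

```bash
python3 - <<'E'
from h import *
np.set_printoptions(precision=4,suppress=True)
c=[hit("w4",*p,.113) for p in((290,223.5),(343,223.5),(344,281),(290.5,281))]
m=np.mean(c,0); print(m,[np.linalg.norm(c[i]-c[(i+1)%4]) for i in range(4)])
d=m+np.array([.0004,.0015,0])-np.array([.5596,.2297,0]); print(d[:2]/.3)
E
python3 -m inch '{"rot":[[0,0,0],[0,0,0],[0,0,0],[0,0,0],[0,0,0]],"travel":[[0,0,0],[0,0,0],[0,0,0],[0,0,0],[0,0,0]],"hand":[0,0,0,0,0]}'
```

```text
[0.5604 0.2355 0.113 ] [np.float64(0.02805277114777395), np.float64(0.03278682281867662), np.float64(0.02956522019556264), np.float64(0.032743563567813654)]
[0.0041 0.0243]
clock: 8.12
ee_pos: [0.5589, 0.229, 0.3428]
ee_rot: [-90.0, 0.0, -16.0]
ft_force: [0.3, -0.5, 0.1]
width: 0.0002
```

```bash
python3 -m inch '{"rot":[[0,0,0],[0,0,0],[0,0,0],[0,0,0]],"travel":[[0.006,0.027,-0.08],[0.006,0.027,-0.14],[0.006,0.027,-0.175],[0.006,0.027,-0.175]],"hand":[0,0,0,0]}'; python3 -m inch '{"rot":[[0,0,0],[0,0,0],[0,0,0]],"travel":[[0,0,-0.01],[0,0,-0.02],[0,0,-0.02]],"hand":[0,0,0]}'; python3 -m inch '{"rot":[[0,0,0],[0,0,0]],"travel":[[0,0,-0.01],[0,0,-0.01]],"hand":[0,0]}'
```

```text
clock: 8.62
ee_pos: [0.5605, 0.2369, 0.2897]
ee_rot: [-90.0, 0.1, -16.0]
ft_force: [0.4, 0.2, 0.5]
width: 0.0002
clock: 9.0
ee_pos: [0.5607, 0.2371, 0.2844]
ee_rot: [-90.0, -0.0, -16.0]
ft_force: [1.0, -0.0, -0.1]
width: -0.0
clock: 9.25
ee_pos: [0.5609, 0.2374, 0.2817]
ee_rot: [-90.0, -0.0, -16.0]
ft_force: [1.3, 1.3, 2.0]
width: -0.0003
```

```bash
for i in 1; do python3 -m inch '{"rot":[[0,0,0],[0,0,0]],"travel":[[0,0,-0.01],[0,0,-0.01]],"hand":[0,0]}'; python3 -m inch '{"rot":[[0,0,0],[0,0,0]],"travel":[[0,0,-0.01],[0,0,-0.01]],"hand":[0,0]}'; done
```

```text
clock: 9.5
ee_pos: [0.561, 0.2378, 0.2789]
ee_rot: [-89.9, -0.1, -16.0]
ft_force: [2.1, 3.2, 5.0]
width: -0.0001
clock: 9.75
ee_pos: [0.5611, 0.2381, 0.2762]
ee_rot: [-89.9, -0.1, -16.0]
ft_force: [2.0, 4.0, 6.4]
width: -0.0
```

```bash
python3 -m inch '{"rot":[[0,0,0],[0,0,0]],"travel":[[0,0,-0.007],[0,0,-0.007]],"hand":[0,0]}'; python3 -m inch '{"rot":[[0,0,0],[0,0,0]],"travel":[[0,0,-0.005],[0,0,-0.005]],"hand":[0,0]}'; python3 -m inch '{"rot":[[0,0,0],[0,0,0]],"travel":[[0,0,-0.003],[0,0,-0.003]],"hand":[0,0]}'
```

```text
clock: 10.0
ee_pos: [0.5612, 0.2383, 0.2743]
ee_rot: [-89.8, -0.1, -16.0]
ft_force: [0.3, 4.8, 7.7]
width: 0.0001
clock: 10.25
ee_pos: [0.5612, 0.2384, 0.2734]
ee_rot: [-89.8, -0.1, -16.0]
ft_force: [-0.2, 4.5, 14.9]
width: -0.0
clock: 10.5
ee_pos: [0.5613, 0.2385, 0.2733]
ee_rot: [-89.8, -0.2, -16.0]
ft_force: [-4.7, 1.9, 28.3]
width: 0.0002
```

The wedge stopped dead at the expected height while the force climbed to 28 N. I'll back off and check.

```bash
python3 -m inch '{"rot":[[0,0,0],[0,0,0],[0,0,0],[0,0,0],[0,0,0]],"travel":[[0,0,0.03],[0,0,0.15],[0,0,0.3],[0,-0.1,0.4],[0,-0.1,0.4]],"hand":[0,0,0,0,0]}'
python3 - <<'E'
from h import *
o,f=wrist("w5"); print(o["ee_pos"],o["ee_rot"])
from plant import vision
f=vision.grab_frame("side"); a=f["image"][330:480,110:310,::-1]
a=cv2.resize(a,(400,300)); b=cv2.imread("pics/w5.png")[40:340,120:520]; o=np.hstack([a,b])
cv2.imwrite("pics/c5.png",o)
E
```

```text
clock: 11.12
ee_pos: [0.5614, 0.2053, 0.3931]
ee_rot: [-90.0, -0.2, -16.2]
ft_force: [-0.0, -0.0, -0.4]
width: -0.0001
[0.5613638  0.2052598  0.39310351] [-89.95614084  -0.18718619 -16.19192979]
```

View pics/c5.png

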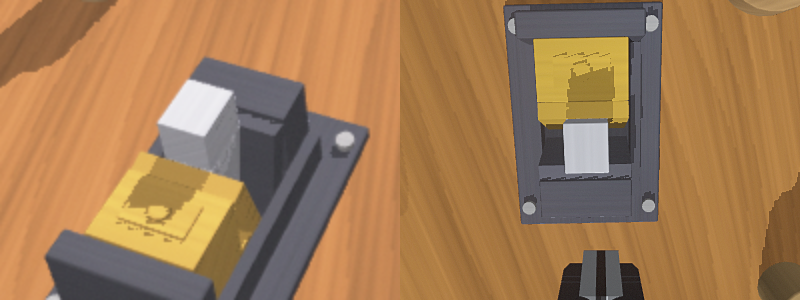

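The wedge stands upright and lower than before, with its head at (586,148). No gap is left between the brass block and the far wall at (582,38), and the gripper is clear, so I'll hand in.

```bash
python3 -c "
from plant import workorder; print(workorder.close_job())"
```

```text
the job is handed in; nothing more can be done
None
```

I took the wedge from the rack, stood it loose in the V-slot and let go. I then pressed its head down with the shut gripper until it would go no further, backed off and handed in at about 11 s; no verdict is reported.

- **Driving:** the wedge went down at about 5–8 N and stopped dead with the tool at z = 0.2733. That puts the head's top at about 0.100, the height given for driven tight. The force then rose to 28 N with no further sinking.
- **Last picture:** the wedge is upright in the slot, no gap shows between the brass block and the far wall, and the gripper is clear with about 0 N on it. I judged the gap by eye and did not measure the block's travel or the wedge's final position.
- **One disagreement:** on first lowering, the wedge touched the iron jaw with about 7 N sideways. My slot centre was about 2 mm off across the slot, and a 2 mm shift cleared it before I let go.

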